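# Lamp, coolant, spindle: switch on a bench lathe

## Task

Get the lathe ready to cut: with the fingertips, lightly push in the white switch on the base of the work lamp, then the green button of the coolant unit, and last the green start button of the lathe's grey starter box, in that order, each fully in so that it stays in. Keep off the red stop button, press gently, and do not lift, tip or shift the equipment or anything else on the bench; finish with the hand clear.

Things in the scene. Friction and masses are not known exactly. Their poses are not given: they have to be found in the camera images.
- lamp: Loose bench work lamp, 1.6 kg: green round base of diameter 160, 22 high, its centre 50 mm behind (+x of the lamp) the origin; gooseneck stem rising 100 mm behind the origin and a green shade of diameter 86 centred 172 mm behind it; 250 high in all. Origin: on the bench straight below its switch; x points from the switch to the stem (front faces -x), z up.
- lamp_switch_top (a point): Centre of the top of the lamp's white round push switch (diameter 23), on the front of the round base. Off, it stands 40 mm above the bench, 18 above the base and 15 above its steel collar (diameter 34).
- lamp_switch (a joint): The lamp's switch. Slides straight down; 0 = out (off), 0.007 m = fully in (on). It yields at about 2.5 N and stays in wherever it is left; past the 7 mm only its cap gives, up to 5 mm more on a spring (4 N rising to 13 N), and springs back when released.
- pump: Loose coolant unit, 4 kg: grey tank 230 x 150 with a dark lid at 116 height; on the lid a black switch housing (64 x 64, top at 140) in front and a blue pump motor (diameter 81, top at 206) whose axis stands 122 mm behind it (+x). Origin: on the bench straight below its switch; the tank reaches from 53 mm in front of it to 183 mm behind it. x points from switch to motor, z up.
- pump_switch_top (a point): Centre of the top of the coolant unit's green round push button (diameter 26). Off, it stands 158 mm above the bench, 18 above its black housing and 15 above its steel collar (diameter 33).
- pump_switch (a joint): The coolant unit's green button. Slides straight down; 0 = out (off), 0.007 m = fully in (on). It yields at about 2.5 N and stays in wherever it is left; past the 7 mm only its cap gives, up to 5 mm more on a spring (4 N rising to 13 N), and springs back when released.
- starter: Loose lathe starter box lying on the bench, 1 kg: light grey box 172 x 88, top plate at 66 height, with a green start button, a red mushroom stop button 58 mm in front of it (-x) and a small amber pilot lamp (9 high) 39 mm behind it. Origin: on the bench straight below the green button; x points from the red to the green button, z up.
- start_button_top (a point): Centre of the top of the starter box's green round button (diameter 26). Off, it stands 84 mm above the bench, 18 above the plate and 15 above its steel collar (diameter 33).
- start_button (a joint): The starter box's green start button. Slides straight down; 0 = out (off), 0.007 m = fully in (on). It yields at about 2.5 N and stays in wherever it is left; past the 7 mm only its cap gives, up to 5 mm more on a spring (4 N rising to 13 N), and springs back when released.
- stop_button_top (a point): Centre of the top of the red mushroom stop button (diameter 32) on the starter box, 89 mm above the bench, 58 mm from the green one. Not to be pressed.
- stop_button (a joint): The red stop button: 0 = out, 0.006 m = pressed; spring return (1 N at first touch, 4 N at the bottom).
- oil_bottle: Bystander: white plastic oil bottle with a red cap, standing, diameter 42, 115 high. Origin: centre of its underside. Sizes in mm.
- drill_chuck: Bystander: steel drill chuck standing on its jaws with its tapered arbor up, diameter 44, 118 high. Origin: centre of its underside. Sizes in mm.
- tool_holder: Bystander: dark steel lathe tool holder with a bar of tool steel through it, about 95 x 30 x 48. Origin: centre of its underside. Sizes in mm.
- chuck_key: Bystander: lying T-shaped steel chuck key, shank 112 long along x, cross bar 64 along y at the -x end, 15 high. Origin: underside, mid-shank. Sizes in mm.
- micrometer: Bystander: lying micrometer with a grey bow, about 140 x 50 x 18. Origin: underside, centre of the bow. Sizes in mm.
- bushing: Bystander: brass ring, outer diameter 48, 36 high, standing on its flat. Origin: centre of its underside. Sizes in mm.
- caliper: Bystander: lying steel sliding caliper with a grey readout, 220 long along x, 10 high. Origin: underside, mid-length. Sizes in mm.

How it is judged:
By the outcome, as a careful person would: the job done as asked, in the order asked, and still so for the second after the job is handed in, with the robot touching nothing.
It also fails if it takes over 61 s, if anything falls off the work surface, if the arm or the gripper's body presses on something with over 40 N, if the wrist force passes 120 N, or if a joint passes its speed limit or range.

## Robot

A 6-joint arm with a two-finger parallel gripper is mounted at the origin on the work surface. World frame = base frame: x ahead of the robot, y to its left, z up, the work surface at z = 0. Lengths are in m, angles in rad, forces in N, time in s.
With the tool pointing down it reaches from about 0.375 to 0.9 m from the base axis. Payload 3.1 kg.
Tool frame: the origin (TCP) lies midway between the tips of the shut fingers; the grasp point (between the pads) lies 19 mm behind it; z points along the fingers, y is the direction in which the jaws open and shut (so a half turn about z gives the same grasp; the last joint's range is limited). The gripper opens to 85 mm and grips with 20 to 120 N. Pads are 22 mm wide; open, the fingers measure 114 mm over their backs; the gripper's body (76 mm by 85 mm) begins 54 mm behind the grasp point. The pads swing forward as they close: fully open they stand 13 mm farther back than shut.
Start: joints at [1.054, 0.527, 1.433, -0, 1.181, -0.178], TCP at [0.207, 0.59, 0.231] pointing down, gripper open.
Joint ranges: [-3.08, 3.08], [-0.75, 2.2], [0.22, 2.44], [-1.43, 4.57], [0, 2.65], [-2.85, 2.85]. Speed limits (rad/s): [2.79, 2.79, 3.14, 3.14, 3.14, 3.14].

## Interface

Orientations are given as a rotation vector (axis times angle).
In Python, from workcell import env, optics, ticket gives the robot as it stands. The module is installed in compiled form; this text tells all that it offers.
- The arm moves only by the shell command python3 -m jog 'ROWS' [OPENING]. ROWS is JSON, a list that holds one entry, the list of rows, each a list of 6 numbers: the shift along the tool's x, y, z in mm, then the turn, a rotation vector about the tool's x, y, z in rad. In form: [[[tx, ty, tz, wx, wy, wz], ...]]. A call has 1 to 5 rows; each row is the pose to reach, as a shift and turn from the pose commanded when the call began, along the tool's axes at that moment; what a row does not reach only later rows make up. A row lasts 1/10 s, in which the tool goes at most 50 mm and 8.59 degrees, less where a joint would pass 70% of its speed; a pose out of reach is approached as far as the arm can. A call with a gripper value outside its range is refused whole. OPENING is the gripper's target within -1 to 1 (fully open at 1, half-way at 0, shut at -1), set as the call begins (- or left out, the last holds). The fingers move at their own pace and stop on an object; the grip force is fixed at half the most. Time passes only in rows, so rows that repeat a pose let the fingers close. It gives the time, the measured TCP pose, the force and the opening at its end, in the units of the state.
- env.read_state(): the state, without advancing time (a new reading comes with each control period).
- optics.read_camera(name): name is "scene" or "top" or "wrist"; returns (picture, depth): 384x512x3 uint8, red, green, blue; 384x512 float32, m along the optical axis (not along the pixel's ray), 0 where there is no reading.
- optics.camera_model(name): a dict with "fov_y" (degrees; the focal length in pixels is half the picture's height over the tangent of half this angle, whatever the lens; pixels are square), "cx", "cy" (the principal point, pixels), "k1" (the pictures are not rectified: a ray, as slopes to the right and down, at radius r is drawn at 1 + k1 r^2 times it, then the intrinsics apply), "origin" and "orientation" of the camera in the world. Camera axes: x right, y down, z forward; pixel columns grow to the right and rows downward; lengths in m; the calibration is good to about 2 mm. A picture is of the moment at which its call begins: read the wrist's pose just before it. camera_model takes no time and is no camera call; for the wrist camera it gives the pose at the moment of the call.
- ticket.finish_job(): hands the job in, once; it reports no verdict.
The state is a dict: "time_s": time; "qpos": joint angles; "dq": joint speeds; "effort": joint torques, N m; "tool_pos": TCP position; "ee_rot": TCP orientation; "ft_force": force on the tool from outside, world axes, zero at the start; "moment": the same for the moment, N m; "opening": opening from 0.0 (shut) to 1.0 (fully open).
Only numpy, scipy, OpenCV 4.12 (cv2) and the standard library are available. Lean on these libraries where they do the work, as an engineer would, in place of code of your own. Each camera call takes 0.05 s, during which the arm holds its last target.

## Working session

There is one attempt and no reset: what is moved stays moved. The work goes in short steps, Python scripts to look and compute and a shell command to move; the robot and the scene stay as the last step left them, time stands still between calls to the robot, and variables do not carry over. Pictures are saved under pics/ and viewed, and the job is handed in when it is done.

```bash
mkdir -p pics; cat > h.py <<'E'
import numpy as np, cv2
from scipy.spatial.transform import Rotation as R
from workcell import env, optics, ticket
def shot(n,fn):
    m=optics.camera_model(n); p,d=optics.read_camera(n)
    cv2.imwrite(f'pics/{fn}.png',p[:,:,::-1]); np.savez(f'pics/{fn}.npz',p=p,d=d,**{k:np.array(v) for k,v in m.items()})
    return p,d,m
def world(fn):
    z=np.load(f'pics/{fn}.npz'); d=z['d']; h,w=d.shape
    f=h/2/np.tan(np.radians(float(z['fov_y']))/2)
    v,u=np.mgrid[0:h,0:w].astype(float)
    K=np.array([[f,0,float(z['cx'])],[0,f,float(z['cy'])],[0,0,1]])
    pts=cv2.undistortPoints(np.stack([u.ravel(),v.ravel()],1)[:,None],K,np.array([float(z['k1']),0,0,0])).reshape(h,w,2)
    c=np.dstack([pts*d[...,None],d])
    o=z['orientation']; M=o if o.shape==(3,3) else R.from_rotvec(o).as_matrix()
    W=c@M.T+z['origin']; W[d<=0]=np.nan
    return z['p'],W
E
python3 - <<'E'
from h import *
print(env.read_state())
for n in('top','scene','wrist'):
    p,d,m=shot(n,n+'0'); print(m)
E
```

```text
{'time_s': 0.0, 'qpos': array([ 1.05452691e+00,  5.28451501e-01,  1.43391595e+00, -1.24315209e-05,
        1.18138853e+00, -1.78489742e-01]), 'dq': array([-0.00042345, -0.00126683, -0.00073717, -0.00097816, -0.00100117,
        0.00022794]), 'effort': array([ 5.61482138e-04, -4.42356634e+01, -1.78028029e+01, -3.34375809e-04,
        8.62095156e-03, -5.51554663e-06]), 'tool_pos': array([0.20672881, 0.58905728, 0.23033829]), 'ee_rot': array([-0.52793472, -3.09617831,  0.00320057]), 'ft_force': array([ 0.56210869, -0.06160584,  0.49612109]), 'moment': array([-0.0567934 , -0.00726191, -0.00704568]), 'opening': 0.9968715350121787}
{'fov_y': 55.97360264368955, 'cx': 261.41631731785327, 'cy': 193.39002418713696, 'k1': -0.011469675331413798, 'origin': array([0.45361599, 0.00709158, 1.31501221]), 'orientation': array([-2.18045644,  2.15812662, -0.08919015])}
{'fov_y': 56.79829426383892, 'cx': 254.2015205633108, 'cy': 194.54643712801385, 'k1': -0.012467392746059219, 'origin': array([ 1.27825993, -0.18033578,  0.85672394]), 'orientation': array([-1.91462977, -1.55590018,  0.60351158])}
{'fov_y': 63.376951129675696, 'cx': 251.29926490291277, 'cy': 195.80150133752792, 'k1': -0.08052056494499743, 'origin': array([0.14474394, 0.61242734, 0.37358997]), 'orientation': array([2.37827675, 1.68647768, 0.2251518 ])}
```

View pics/top0.png

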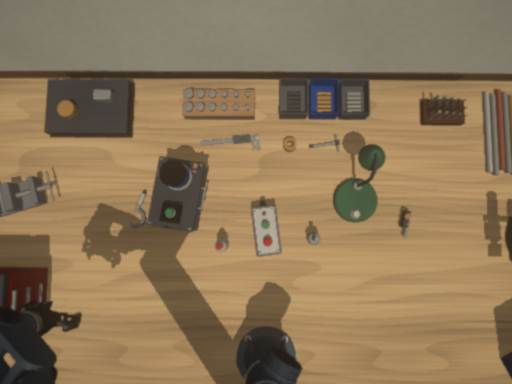

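View pics/scene0.png

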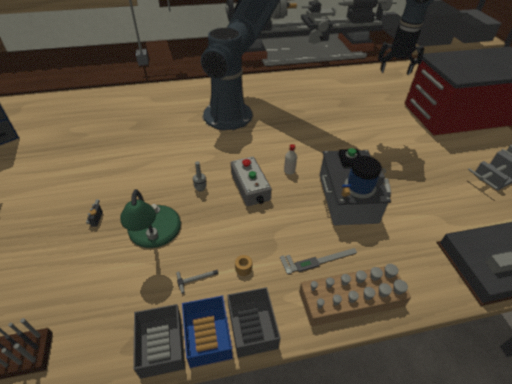

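View pics/wrist0.png

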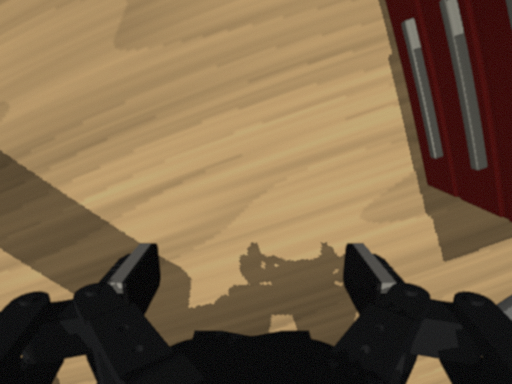

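The top view shows the lamp switch near (355,214), the pump's green button near (170,213), the start button near (266,224) and the red stop near (268,241). Next I'll measure each of these from colour and depth.

```bash
python3 - <<'E'
from h import *
for fn,c in(('top0',{'lamp':(355,214),'pump':(170,213),'start':(266,224),'stop':(268,241)}),('scene0',{'lamp':(153,236),'pump':(352,154),'start':(253,176),'stop':(247,163)})):
    p,W=world(fn)
    for k,(u,v) in c.items():
        s=(slice(v-12,v+13),slice(u-12,u+13)); P=p[s].astype(int); w=W[s]
        r,g,b=P[...,0],P[...,1],P[...,2]
        m={'lamp':(r>110)&(abs(r-b)<50),'stop':(r>120)&(g<80)}.get(k,(g>r+25)&(g>b+15))
        m&=np.isfinite(w[...,2])
        h={'lamp':.04,'pump':.158,'start':.084,'stop':.089}[k]
        m2=m&(abs(w[...,2]-h)<.008)
        q=w[m2]; vv,uu=np.nonzero(m2)
        print(fn,k,m.sum(),m2.sum(),w[12,12].round(4), 'mean',q.mean(0).round(4) if len(q) else None,'mid',((q.max(0)+q.min(0))/2).round(4) if len(q) else None,'ext',np.ptp(q,axis=0).round(3) if len(q) else None, uu.mean()+u-12,vv.mean()+v-12)
im=cv2.imread('pics/top0.png')
cv2.imwrite('pics/z1.png',np.hstack([cv2.resize(im[v-25:v+25,u-25:u+25],(260,260),interpolation=0) for u,v in((355,205),(170,213),(266,224))]))
E
```

```text
top0 lamp 74 34 [ 0.5019 -0.309   0.0421] mean [ 0.5034 -0.3128  0.0391] mid [ 0.5038 -0.3136  0.0394] ext [0.018 0.022 0.014] 355.8529411764706 213.61764705882354
top0 pump 44 44 [0.4946 0.3125 0.1569] mean [0.4977 0.3171 0.1583] mid [0.4977 0.3169 0.1576] ext [0.02  0.023 0.009] 168.5 212.0
top0 start 30 30 [0.4633 0.0035 0.085 ] mean [0.4622 0.0069 0.0843] mid [0.4616 0.0069 0.0838] ext [0.017 0.02  0.011] 265.0 224.3
top0 stop 46 46 [ 0.4063 -0.0038  0.0896] mean [ 0.4069 -0.0007  0.0882] mid [ 4.078e-01 -4.000e-04  8.820e-02] ext [0.024 0.02  0.009] 267.0869565217391 240.7826086956522
scene0 lamp 13 11 [ 0.6163 -0.3164  0.0356] mean [ 0.6042 -0.3166  0.0416] mid [ 0.6024 -0.3207  0.0416] ext [0.017 0.023 0.005] 152.45454545454547 231.45454545454547
scene0 pump 44 41 [0.5061 0.315  0.1503] mean [0.4999 0.3145 0.1572] mid [0.4978 0.3155 0.1556] ext [0.026 0.021 0.01 ] 351.5121951219512 151.0731707317073
scene0 start 37 36 [0.4746 0.0063 0.0825] mean [0.4654 0.0049 0.0838] mid [0.4644 0.005  0.0821] ext [0.024 0.021 0.011] 251.97222222222223 173.83333333333334
scene0 stop 29 29 [ 0.4125 -0.0006  0.0851] mean [ 0.4049 -0.0039  0.0881] mid [ 0.4047 -0.0037  0.088 ] ext [0.016 0.024 0.007] 245.58620689655174 160.93103448275863
```

View pics/z1.png

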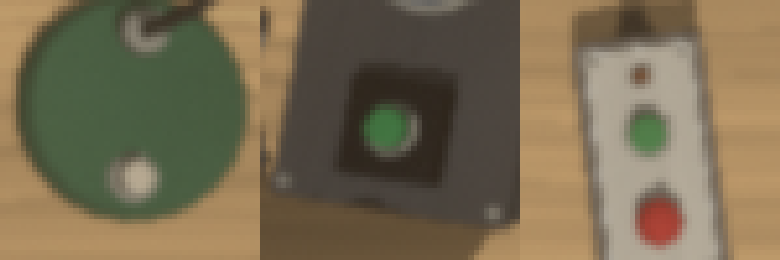

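```bash
cat >> h.py <<'E'
T={'lamp':(.5034,-.3132,.040),'pump':(.4977,.3168,.158),'start':(.4625,.0066,.084)}
def go(x,y,z):
    s=env.read_state(); M=R.from_rotvec(s['ee_rot']).as_matrix()
    print('t',round(s['time_s'],2),'pos',s['tool_pos'].round(4),'shift mm',(M.T@(np.array([x,y,z])-s['tool_pos'])*1000).round(1),'F',s['ft_force'].round(2),'op',round(s['opening'],3),'tz',M[:,2].round(4))
E
python3 - <<'E'
from h import *
go(.42,.12,.28); go(.5034,-.3132,.2)
s=env.read_state();print(R.from_rotvec(s['ee_rot']).as_matrix().round(3))
E
```

```text
t 0.15 pos [0.2068 0.5892 0.2305] shift mm [-356.6 -372.1  -48.9] F [-0.17 -0.13 -0.38] op 0.999 tz [-8.0e-04 -1.5e-03 -1.0e+00]
t 0.15 pos [0.2068 0.5892 0.2305] shift mm [-578.9 -753.1   31.6] F [-0.17 -0.13 -0.38] op 0.999 tz [-8.0e-04 -1.5e-03 -1.0e+00]
[[-0.943  0.331 -0.001]
 [ 0.331  0.943 -0.001]
 [ 0.    -0.002 -1.   ]]
```

```bash
python3 -m jog '[[[-30,-31,-10,0,0,0],[-60,-62,-20,0,0,0],[-90,-93,-30,0,0,0],[-120,-124,-40,0,0,0],[-150,-155,-50,0,0,0]]]' -1; python3 -m jog '[[[-30,-31,0,0,0,0],[-60,-62,0,0,0,0],[-90,-93,0,0,0,0],[-120,-124,0,0,0,0],[-150,-155,0,0,0,0]]]'; python3 -c "
from h import *
go(*T['lamp'][:2],.2)"
```

```text
time_s: 0.65
tool_pos: [0.2975, 0.392, 0.2815]
ee_rot: [-0.527, -3.097, 0.001]
ft_force: [0.9, 0.2, -0.6]
opening: 0.141
time_s: 1.15
tool_pos: [0.3877, 0.1961, 0.2813]
ee_rot: [0.528, 3.097, 0.0]
ft_force: [0.6, 0.9, -0.2]
opening: 0.001
t 1.15 pos [0.3877 0.1961 0.2813] shift mm [-277.9 -442.3   81.3] F [ 0.6   0.91 -0.16] op 0.001 tz [ 2.e-04  1.e-04 -1.e+00]
```

```bash
python3 -m jog '[[[-25,-40,0,0,0,0],[-50,-80,0,0,0,0],[-75,-120,0,0,0,0],[-100,-160,0,0,0,0],[-125,-200,0,0,0,0]]]' -1; python3 -m jog '[[[-25,-40,0,0,0,0],[-50,-80,0,0,0,0],[-75,-120,0,0,0,0],[-100,-160,0,0,0,0],[-125,-200,0,0,0,0]]]'; python3 -m jog '[[[-15,-22,20,0,0,0],[-28,-42,40,0,0,0],[-28,-42,60,0,0,0],[-28,-42,60,0,0,0]]]'; python3 - <<'E'
from h import *
go(*T['lamp'])
shot('wrist','w1'); shot('top','t1')
a=cv2.imread('pics/w1.png'); b=cv2.imread('pics/t1.png')[130:290,290:450]
cv2.imwrite('pics/c1.png',np.hstack([cv2.resize(b,(384,384),interpolation=0),a])[:, :800])
E
```

```text
time_s: 1.65
tool_pos: [0.439, -0.0342, 0.2813]
ee_rot: [0.529, 3.097, 0.0]
ft_force: [0.5, 0.8, 0.6]
opening: -0.002
time_s: 2.15
tool_pos: [0.4906, -0.2644, 0.281]
ee_rot: [-0.529, -3.096, -0.001]
ft_force: [0.9, 0.7, -0.2]
opening: 0.002
time_s: 2.55
tool_pos: [0.5012, -0.3106, 0.2179]
ee_rot: [-0.529, -3.09, -0.007]
ft_force: [-0.5, 0.6, 0.2]
opening: 0.002
t 2.55 pos [ 0.5012 -0.3106  0.2179] shift mm [ -4.2  -2.3 177.8] F [-0.52  0.57  0.24] op 0.002 tz [-0.0057  0.0054 -1.    ]
```

View pics/w1.png

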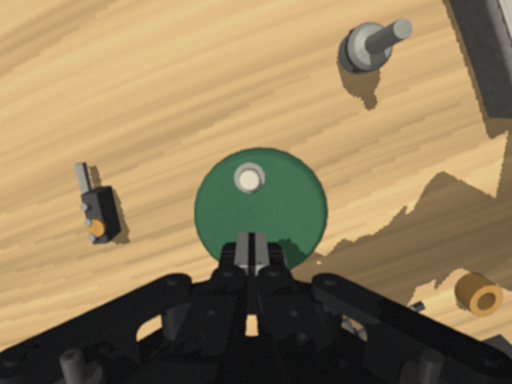

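View pics/t1.png

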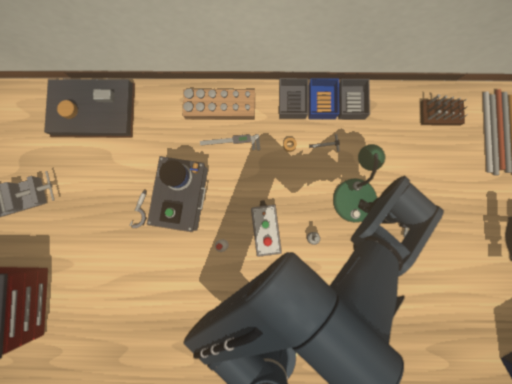

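The wrist view shows the lamp switch at (249,178) with nothing around it. I'll refine its position from this view.

```bash
cat >> h.py <<'E'
def meas(fn,u,v,k,rad=16):
    p,W=world(fn); s=(slice(v-rad,v+rad+1),slice(u-rad,u+rad+1)); P=p[s].astype(int); w=W[s]
    r,g,b=P[...,0],P[...,1],P[...,2]
    m=(r>195)&(abs(r-b)<50) if k=='lamp' else (g>r+25)&(g>b+15)
    m&=abs(w[...,2]-T[k][2])<.009
    q=w[m]; vv,uu=np.nonzero(m)
    print(k,m.sum(),'mean',q.mean(0).round(4),'mid',((q.max(0)+q.min(0))/2).round(4),'ext',np.ptp(q,axis=0).round(3),'px',uu.mean()+u-rad,vv.mean()+v-rad)
E
python3 - <<'E'
from h import *
meas('w1',249,178,'lamp')
im=cv2.imread('pics/w1.png');cv2.imwrite('pics/z2.png',cv2.resize(im[150:280,200:330],(520,520),interpolation=0))
E
```

```text
lamp 264 mean [ 0.5033 -0.3122  0.0404] mid [ 0.5033 -0.3123  0.0403] ext [0.019 0.019 0.004] px 248.469696969697 179.7159090909091
```

View pics/z2.png

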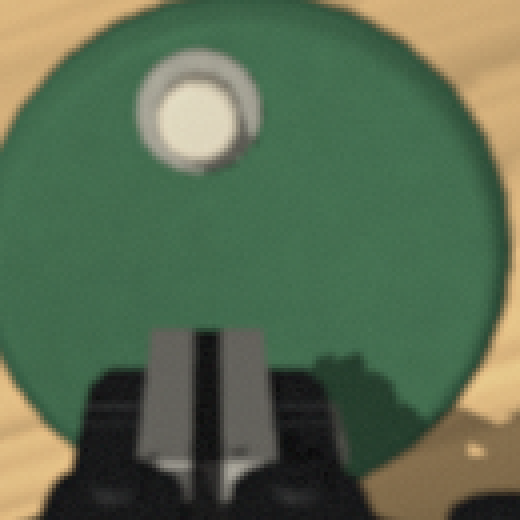

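```bash
python3 -c "
from h import *
go(.5033,-.3126,.060)"
```

```text
t 2.65 pos [ 0.5029 -0.3109  0.221 ] shift mm [ -1.2  -1.6 161. ] F [0.63 0.52 0.18] op -0.003 tz [-0.0012  0.0013 -1.    ]
```

```bash
python3 -m jog '[[[0,-1,40,0,0,0],[-1,-2,80,0,0,0],[-1,-2,120,0,0,0],[-1,-2,150,0,0,0],[-1,-2,160,0,0,0]]]' ; python3 -m jog '[[[0,0,0,0,0,0],[0,0,0,0,0,0]]]'; python3 -c "
from h import *
go(.5033,-.3126,.040); shot('wrist','w2')"
```

```text
time_s: 3.15
tool_pos: [0.5028, -0.3122, 0.0597]
ee_rot: [-0.526, -3.094, -0.003]
ft_force: [-0.1, 0.9, 0.4]
opening: 0.001
time_s: 3.35
tool_pos: [0.5048, -0.3144, 0.0632]
ee_rot: [0.527, 3.094, -0.003]
ft_force: [0.4, 1.0, -0.4]
opening: -0.001
t 3.35 pos [ 0.5048 -0.3144  0.0632] shift mm [ 2.1  1.2 23.2] F [ 0.44  0.96 -0.44] op -0.001 tz [ 0.0026 -0.0024 -1.    ]
```

View pics/w2.png

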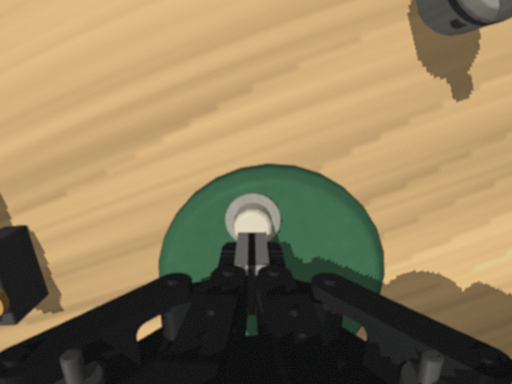

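The fingertips (252,240) are over the switch cap (252,222).

```bash
python3 -m jog '[[[2,1,6,0,0,0],[2,1,10,0,0,0],[2,1,14,0,0,0],[2,1,16,0,0,0],[2,1,16,0,0,0]]]' ; python3 -c "
from h import *
go(.5033,-.3126,.031)"
```

```text
time_s: 3.9
tool_pos: [0.5017, -0.3119, 0.0449]
ee_rot: [-0.528, -3.096, -0.001]
ft_force: [0.6, 0.8, 0.2]
opening: 0.001
t 3.9 pos [ 0.5017 -0.3119  0.0449] shift mm [-1.8 -0.2 13.9] F [0.62 0.77 0.25] op 0.001 tz [-6.e-04  5.e-04 -1.e+00]
```

```bash
python3 -m jog '[[[-1,0,2,0,0,0],[-1,0,4,0,0,0],[-1,0,5,0,0,0],[-1,0,6,0,0,0],[-1,0,7,0,0,0]]]' ; python3 -m jog '[[[0,0,1,0,0,0],[0,0,2,0,0,0]]]'; python3 -c "
from h import *
go(.5033,-.3126,.031)"
```

```text
time_s: 4.4
tool_pos: [0.5029, -0.3124, 0.0385]
ee_rot: [0.528, 3.097, -0.0]
ft_force: [0.2, -0.5, 2.4]
opening: -0.001
time_s: 4.6
tool_pos: [0.5029, -0.3124, 0.0364]
ee_rot: [0.528, 3.097, -0.0]
ft_force: [-0.1, 0.1, 2.5]
opening: 0.001
t 4.6 pos [ 0.5029 -0.3124  0.0364] shift mm [-0.5 -0.1  5.4] F [-0.09  0.09  2.54] op 0.001 tz [ 1.e-04 -1.e-04 -1.e+00]
```

Contact shows at about 2.5 N, as specified. I'll carry on gently.

```bash
python3 -m jog '[[[0,0,1,0,0,0],[0,0,2,0,0,0],[0,0,3,0,0,0],[0,0,3,0,0,0]]]'; python3 -m jog '[[[0,0,1,0,0,0],[0,0,1,0,0,0]]]'
```

```text
time_s: 5.0
tool_pos: [0.5029, -0.3123, 0.0331]
ee_rot: [0.528, 3.097, 0.0]
ft_force: [-0.2, 0.3, 1.5]
opening: -0.001
time_s: 5.2
tool_pos: [0.5029, -0.3124, 0.0326]
ee_rot: [0.528, 3.097, -0.0]
ft_force: [-0.4, 0.4, 5.3]
opening: -0.0
```

```bash
python3 -m jog '[[[0,0,1,0,0,0],[0,0,1,0,0,0]]]';  python3 -m jog '[[[0,0,0.5,0,0,0],[0,0,0.5,0,0,0]]]'
```

```text
time_s: 5.4
tool_pos: [0.5029, -0.3123, 0.0317]
ee_rot: [0.528, 3.097, -0.0]
ft_force: [-1.0, 0.3, 5.5]
opening: 0.001
time_s: 5.6
tool_pos: [0.5029, -0.3123, 0.0314]
ee_rot: [0.528, 3.097, -0.0]
ft_force: [-1.0, 1.2, 6.2]
opening: -0.004
```

```bash
python3 -m jog '[[[0,0,-10,0,0,0],[0,0,-40,0,0,0],[0,0,-80,0,0,0],[0,0,-120,0,0,0],[0,0,-160,0,0,0]]]';  python3 -m jog '[[[0,0,-20,0,0,0],[0,0,-20,0,0,0],[0,0,-20,0,0,0]]]'; python3 - <<'E'
from h import *
shot('wrist','w3')
im=cv2.imread('pics/w3.png');cv2.imwrite('pics/z3.png',cv2.resize(im[150:280,200:330],(520,520),interpolation=0))
T['lamp']=(.5033,-.3125,.033);meas('w3',249,180,'lamp',20)
go(.4977,.3168,.27)
E
```

```text
time_s: 6.1
tool_pos: [0.5025, -0.312, 0.1923]
ee_rot: [-0.528, -3.096, -0.001]
ft_force: [-0.2, -0.2, 0.5]
opening: -0.004
time_s: 6.4
tool_pos: [0.5026, -0.3121, 0.2108]
ee_rot: [-0.528, -3.097, -0.0]
ft_force: [0.3, 0.4, -0.6]
opening: 0.002
lamp 276 mean [ 0.5033 -0.3122  0.0333] mid [ 0.5033 -0.3123  0.0333] ext [0.02  0.02  0.005] px 249.8840579710145 176.97101449275362
t 6.45 pos [ 0.5021 -0.3117  0.2097] shift mm [212.6 591.5 -59.3] F [-0.22 -0.18  0.11] op 0.002 tz [-0.0017  0.0016 -1.    ]
```

View pics/z3.png

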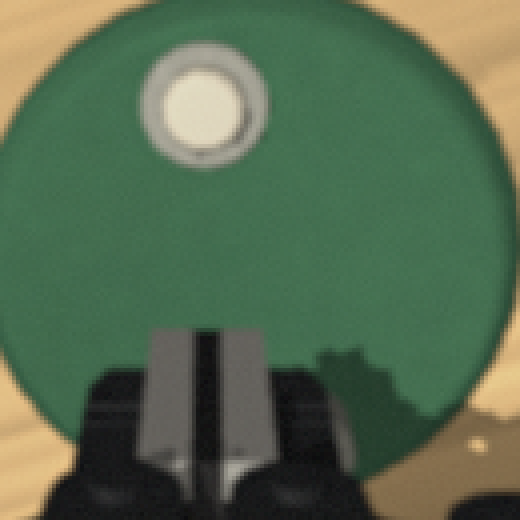

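The switch top now reads 33.3 mm, fully in, and the lamp has not moved. Next is the pump.

```bash
python3 -m jog '[[[14,39,-12,0,0,0],[28,78,-24,0,0,0],[42,118,-36,0,0,0],[56,158,-48,0,0,0],[70,197,-60,0,0,0]]]';  python3 -m jog '[[[14,39,0,0,0,0],[28,78,0,0,0,0],[42,118,0,0,0,0],[56,158,0,0,0,0],[70,197,0,0,0,0]]]'; python3 -m jog '[[[14,39,0,0,0,0],[28,78,0,0,0,0],[42,118,0,0,0,0],[56,158,0,0,0,0],[70,195,0,0,0,0]]]'; python3 -m jog '[[[0,0,0,0,0,0],[0,0,0,0,0,0],[0,0,0,0,0,0]]]'; python3 - <<'E'
from h import *
go(.4977,.3168,.27)
shot('wrist','w4')
E
```

```text
time_s: 6.95
tool_pos: [0.5008, -0.1012, 0.2691]
ee_rot: [-0.528, -3.092, -0.002]
ft_force: [1.6, -0.6, 0.2]
opening: 0.004
time_s: 7.45
tool_pos: [0.5001, 0.1075, 0.2688]
ee_rot: [-0.528, -3.093, 0.001]
ft_force: [-0.2, -0.4, 0.7]
opening: -0.005
time_s: 7.95
tool_pos: [0.4988, 0.3145, 0.2683]
ee_rot: [-0.527, -3.093, 0.004]
ft_force: [0.4, 0.0, 0.5]
opening: -0.0
time_s: 8.25
tool_pos: [0.4993, 0.3118, 0.2693]
ee_rot: [-0.529, -3.094, 0.003]
ft_force: [0.1, 0.0, -0.4]
opening: -0.002
t 8.25 pos [0.4993 0.3118 0.2693] shift mm [ 3.2  4.2 -0.7] F [ 0.08  0.05 -0.35] op -0.002 tz [-0.0029 -0.0017 -1.    ]
```

View pics/w4.png

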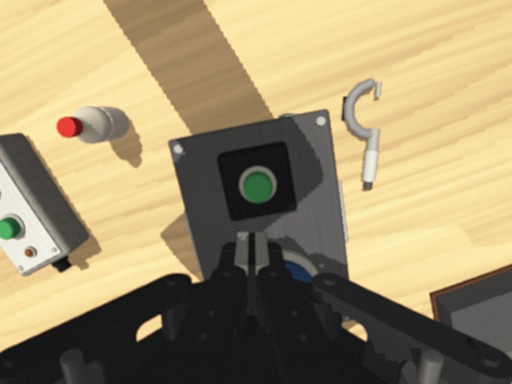

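The pump button is at (258,186). The motor stays clear of the fingers.

```bash
python3 -c "
from h import *
meas('w4',258,186,'pump',26); go(.4977,.3168,.178)"
```

```text
pump 698 mean [0.4969 0.3194 0.158 ] mid [0.4978 0.3191 0.1553] ext [0.025 0.024 0.01 ] px 257.36246418338106 186.81518624641834
t 8.3 pos [0.4996 0.3116 0.2698] shift mm [ 3.4  4.4 91.8] F [ 0.48  0.05 -0.52] op -0.003 tz [-0.0021 -0.0012 -1.    ]
```

```bash
python3 -m jog '[[[2,3,30,0,0,0],[4,5,60,0,0,0],[4,5,80,0,0,0],[4,5,90,0,0,0],[4,5,90,0,0,0]]]'; python3 -m jog '[[[0,0,0,0,0,0],[0,0,0,0,0,0],[0,0,0,0,0,0],[0,0,0,0,0,0]]]'; python3 -c "
from h import *
shot('wrist','w5');meas('w5',255,222,'pump',30); go(.4973,.3180,.163)"
```

```text
time_s: 8.8
tool_pos: [0.4973, 0.3175, 0.1795]
ee_rot: [-0.53, -3.094, 0.003]
ft_force: [0.3, -1.0, -0.2]
opening: 0.004
time_s: 9.2
tool_pos: [0.4982, 0.3192, 0.1817]
ee_rot: [0.528, 3.095, 0.001]
ft_force: [-0.1, 0.6, -0.2]
opening: -0.003
pump 1058 mean [0.4929 0.3204 0.1574] mid [0.496  0.3191 0.1549] ext [0.022 0.025 0.012] px 247.57939508506615 221.38090737240077
t 9.25 pos [0.4981 0.3192 0.1815] shift mm [ 0.4 -1.4 18.5] F [-0.47  0.38  0.07] op 0.001 tz [ 1.2e-03  5.0e-04 -1.0e+00]
```

View pics/w5.png

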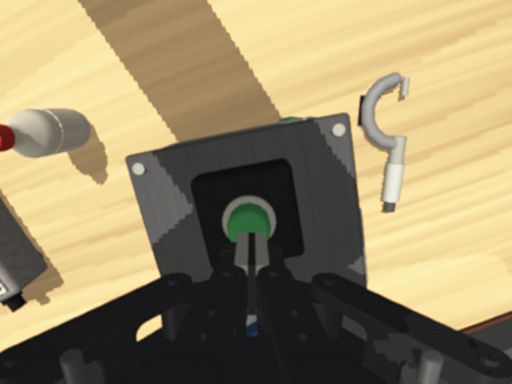

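```bash
python3 -m jog '[[[0,-1,8,0,0,0],[0,-1.5,14,0,0,0],[0,-1.5,18,0,0,0],[0,-1.5,20,0,0,0],[0,-1.5,20,0,0,0]]]'; python3 -m jog '[[[0,0,1,0,0,0],[0,0,2,0,0,0],[0,0,3,0,0,0],[0,0,4,0,0,0],[0,0,4,0,0,0]]]'; python3 -c "
from h import *
go(.4973,.3180,.150)"
```

```text
time_s: 9.75
tool_pos: [0.4971, 0.3175, 0.1602]
ee_rot: [-0.528, -3.096, 0.001]
ft_force: [0.2, 0.5, -0.3]
opening: 0.003
time_s: 10.25
tool_pos: [0.4975, 0.3177, 0.157]
ee_rot: [0.528, 3.096, 0.0]
ft_force: [-0.8, -0.3, 1.5]
opening: 0.002
t 10.25 pos [0.4975 0.3177 0.157 ] shift mm [0.3 0.2 7. ] F [-0.81 -0.27  1.46] op 0.002 tz [ 5.e-04  2.e-04 -1.e+00]
```

```bash
python3 -m jog '[[[0,0,1,0,0,0],[0,0,2,0,0,0],[0,0,3,0,0,0],[0,0,4,0,0,0],[0,0,4,0,0,0]]]'; python3 -m jog '[[[0,0,1,0,0,0],[0,0,2,0,0,0],[0,0,2,0,0,0]]]'; python3 -m jog '[[[0,0,1,0,0,0],[0,0,1,0,0,0]]]'
```

```text
time_s: 10.75
tool_pos: [0.4975, 0.3177, 0.1527]
ee_rot: [0.528, 3.097, 0.0]
ft_force: [0.6, 0.5, 1.8]
opening: -0.006
time_s: 11.05
tool_pos: [0.4975, 0.3177, 0.151]
ee_rot: [0.528, 3.097, 0.0]
ft_force: [-0.7, 0.4, 4.0]
opening: 0.0
time_s: 11.25
tool_pos: [0.4975, 0.3177, 0.1501]
ee_rot: [0.528, 3.096, 0.0]
ft_force: [-0.1, 0.2, 5.4]
opening: -0.003
```

```bash
python3 -m jog '[[[0,0,0.7,0,0,0],[0,0,0.7,0,0,0]]]'; python3 -m jog '[[[0,0,-8,0,0,0],[0,0,-30,0,0,0],[0,0,-60,0,0,0],[0,0,-90,0,0,0],[0,0,-120,0,0,0]]]';  python3 -m jog '[[[0,0,0,0,0,0],[0,0,0,0,0,0],[0,0,0,0,0,0]]]'; python3 - <<'E'
from h import *
shot('wrist','w6')
T['pump']=(0,0,.151)
meas('w6',258,186,'pump',26)
go(.4625,.0066,.20)
E
```

```text
time_s: 11.45
tool_pos: [0.4975, 0.3177, 0.1496]
ee_rot: [0.528, 3.096, 0.0]
ft_force: [-1.7, -0.7, 6.2]
opening: 0.001
time_s: 11.95
tool_pos: [0.4966, 0.3173, 0.2697]
ee_rot: [-0.528, -3.095, 0.002]
ft_force: [0.8, -0.3, 0.2]
opening: 0.003
time_s: 12.25
tool_pos: [0.4962, 0.3171, 0.2676]
ee_rot: [-0.528, -3.094, 0.003]
ft_force: [0.2, 0.2, 0.5]
opening: -0.003
pump 637 mean [0.4973 0.3193 0.1511] mid [0.4979 0.3187 0.1484] ext [0.025 0.025 0.01 ] px 252.6342229199372 191.3657770800628
t 12.3 pos [0.4962 0.3171 0.2674] shift mm [ -71.3 -303.9   67.9] F [-0.34 -0.14  0.18] op 0.001 tz [-0.0036 -0.0015 -1.    ]
```

View pics/w6.png

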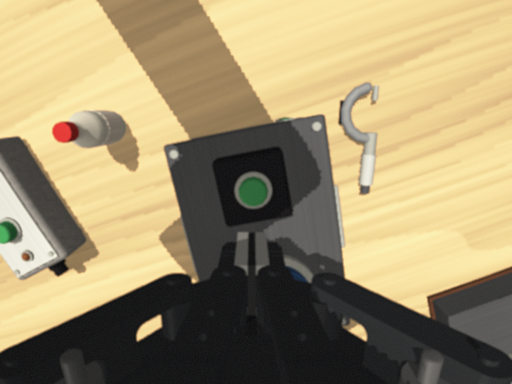

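The pump button top now reads 151.1 mm, fully in, and the unit is unmoved. Next is the starter.

```bash
python3 -m jog '[[[-9,-38,0,0,0,0],[-18,-76,0,0,0,0],[-27,-114,5,0,0,0],[-36,-152,15,0,0,0],[-45,-190,25,0,0,0]]]'; python3 -m jog '[[[-9,-38,10,0,0,0],[-18,-76,20,0,0,0],[-26,-114,30,0,0,0],[-26,-114,40,0,0,0],[-26,-114,40,0,0,0]]]';  python3 -m jog '[[[0,0,0,0,0,0],[0,0,0,0,0,0],[0,0,0,0,0,0]]]'; python3 - <<'E'
from h import *
shot('wrist','w7')
go(.4625,.0066,.104)
E
```

```text
time_s: 12.8
tool_pos: [0.4757, 0.122, 0.2427]
ee_rot: [-0.527, -3.095, 0.001]
ft_force: [0.2, -0.2, -0.9]
opening: -0.002
time_s: 13.3
tool_pos: [0.4619, 0.0069, 0.2021]
ee_rot: [-0.531, -3.091, -0.001]
ft_force: [-0.1, -0.6, -0.5]
opening: -0.0
time_s: 13.6
tool_pos: [0.4639, 0.0083, 0.2044]
ee_rot: [0.525, 3.097, 0.0]
ft_force: [-0.3, -0.1, -0.2]
opening: -0.0
t 13.65 pos [0.4638 0.0082 0.2045] shift mm [  0.8  -2.  100.5] F [-0.91  0.28 -0.3 ] op -0.002 tz [ 9.e-04 -1.e-04 -1.e+00]
```

View pics/w7.png

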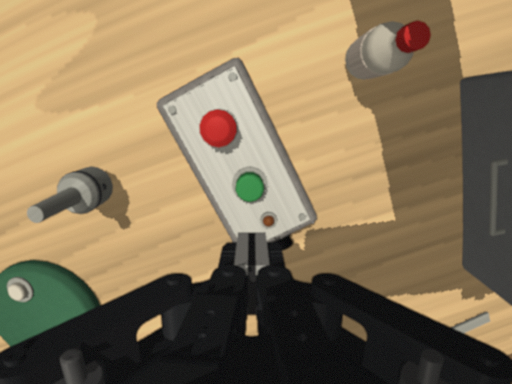

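The green button is at (250,186). The red stop at (218,128) is well clear of the fingertips.

```bash
python3 -c "
from h import *
meas('w7',250,186,'start',26)"; python3 -m jog '[[[0,-1,30,0,0,0],[0.5,-1.5,60,0,0,0],[0.5,-1.5,80,0,0,0],[0.5,-1.5,95,0,0,0],[0.5,-1.5,100,0,0,0]]]'; python3 -m jog '[[[0,0,0,0,0,0],[0,0,0,0,0,0],[0,0,0,0,0,0],[0,0,0,0,0,0]]]'; python3 -c "
from h import *
shot('wrist','w8');meas('w8',252,222,'start',30); go(.4625,.0066,.084)"
```

```text
start 658 mean [0.4615 0.0089 0.0839] mid [0.4621 0.0086 0.0807] ext [0.025 0.025 0.011] px 249.29331306990883 186.6079027355623
time_s: 14.15
tool_pos: [0.462, 0.0067, 0.103]
ee_rot: [-0.526, -3.095, -0.0]
ft_force: [0.2, -0.4, 0.6]
opening: -0.002
time_s: 14.55
tool_pos: [0.4631, 0.0059, 0.1049]
ee_rot: [0.528, 3.095, -0.0]
ft_force: [-0.5, -0.1, -0.0]
opening: -0.003
start 1082 mean [0.4577 0.0102 0.0835] mid [0.4608 0.0085 0.0806] ext [0.022 0.025 0.011] px 252.66543438077633 221.12661737523106
t 14.6 pos [0.463  0.0059 0.1048] shift mm [ 0.7  0.4 20.8] F [-0.22 -0.13  0.06] op 0.001 tz [ 1.5e-03 -4.0e-04 -1.0e+00]
```

View pics/w8.png

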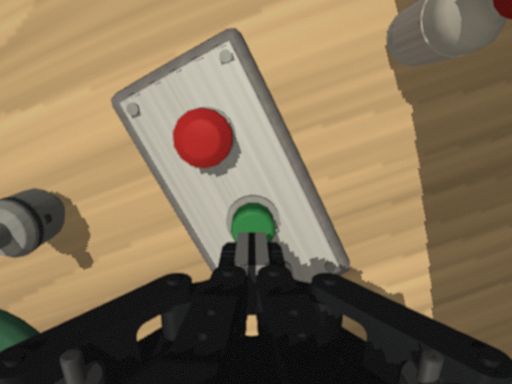

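```bash
python3 -m jog '[[[0.7,0.8,8,0,0,0],[0.7,0.8,14,0,0,0],[0.7,0.8,17,0,0,0],[0.7,0.8,19,0,0,0],[0.7,0.8,19,0,0,0]]]'; python3 -m jog '[[[0,0,1,0,0,0],[0,0,2,0,0,0],[0,0,3,0,0,0],[0,0,4,0,0,0],[0,0,4,0,0,0]]]'
```

```text
time_s: 15.1
tool_pos: [0.4619, 0.007, 0.0846]
ee_rot: [-0.528, -3.096, -0.0]
ft_force: [-0.8, 0.0, -0.5]
opening: 0.002
time_s: 15.6
tool_pos: [0.4623, 0.007, 0.0811]
ee_rot: [0.528, 3.097, -0.0]
ft_force: [-0.4, -0.3, 2.0]
opening: -0.004
```

```bash
python3 -m jog '[[[0,0,1,0,0,0],[0,0,2,0,0,0],[0,0,3,0,0,0],[0,0,3,0,0,0]]]'; python3 -m jog '[[[0,0,1,0,0,0],[0,0,1.5,0,0,0],[0,0,1.5,0,0,0]]]'; python3 -m jog '[[[0,0,0.8,0,0,0],[0,0,0.8,0,0,0]]]'
```

```text
time_s: 16.0
tool_pos: [0.4623, 0.007, 0.078]
ee_rot: [0.528, 3.097, -0.0]
ft_force: [0.3, -0.4, 1.0]
opening: 0.004
time_s: 16.3
tool_pos: [0.4623, 0.007, 0.0767]
ee_rot: [0.528, 3.097, -0.0]
ft_force: [-0.2, -0.0, 4.7]
opening: -0.003
time_s: 16.5
tool_pos: [0.4623, 0.007, 0.076]
ee_rot: [0.528, 3.097, -0.0]
ft_force: [-1.2, -0.2, 6.3]
opening: -0.001
```

```bash
python3 -m jog '[[[0,0,0.4,0,0,0],[0,0,0.4,0,0,0]]]'; python3 -m jog '[[[0,0,-8,0,0,0],[0,0,-30,0,0,0],[0,0,-60,0,0,0],[0,0,-90,0,0,0],[0,0,-125,0,0,0]]]';  python3 -m jog '[[[0,0,-30,0,0,0],[0,0,-60,0,0,0],[0,0,-60,0,0,0],[0,0,-60,0,0,0],[0,0,-60,0,0,0]]]'; python3 - <<'E'
from h import *
shot('wrist','w9'); shot('top','t9'); shot('scene','s9')
T['start']=(0,0,.077)
meas('w9',250,170,'start',30)
go(.4625,.0066,.2)
a=[cv2.imread(f'pics/{n}.png') for n in('scene0','s9')]
d=cv2.absdiff(*a)
cv2.imwrite('pics/cmp.png',cv2.resize(np.hstack([a[1],np.minimum(d.astype(int)*3,255).astype(np.uint8)]),(800,300)))
E
```

```text
time_s: 16.7
tool_pos: [0.4623, 0.007, 0.0757]
ee_rot: [0.528, 3.096, -0.0]
ft_force: [-1.1, 0.1, 6.3]
opening: 0.001
time_s: 17.2
tool_pos: [0.4611, 0.0072, 0.2011]
ee_rot: [-0.528, -3.094, -0.0]
ft_force: [0.3, 0.1, -0.5]
opening: -0.001
time_s: 17.7
tool_pos: [0.461, 0.0073, 0.2593]
ee_rot: [-0.528, -3.094, -0.0]
ft_force: [-1.2, 0.3, 0.4]
opening: 0.001
start 422 mean [0.462  0.0086 0.0771] mid [0.4625 0.0081 0.0741] ext [0.025 0.025 0.011] px 251.31042654028437 176.28909952606637
t 17.85 pos [0.4613 0.0072 0.2591] shift mm [-1.5 -0.1 59.1] F [-0.23 -0.39  1.19] op -0.005 tz [-3.2e-03  7.0e-04 -1.0e+00]
```

View pics/w9.png

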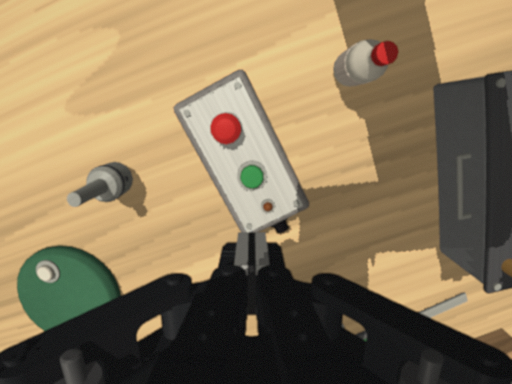

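View pics/cmp.png

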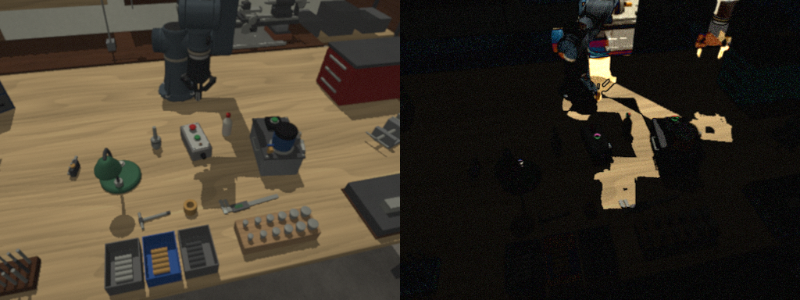

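The start button top reads 77.1 mm, fully in. Apart from the buttons, the scene image differs from the first only by the arm and its shadow. The hand is clear, 0.26 m above the bench.

```bash
python3 -c "
from h import *
s=env.read_state();print(abs(s['dq']).max(),s['ft_force']);print(ticket.finish_job())"
```

```text
0.008272509380348549 [-0.2287793  -0.39213217  1.19133233]
the job is handed in; nothing more can be done
None
```

I pressed the lamp switch, the coolant unit's green button and the lathe's green start button in that order with the shut fingertips. Each went past its 7 mm stop, and no reading of the pushing force went above about 6.3 N. I handed the job in at about 17.9 s of robot time.

**Buttons:** after I let go, the camera heights of the tops were 33.3 mm (lamp), 151.1 mm (coolant) and 77.1 mm (start). That is 7 mm below their off positions in each case, so all three stayed in.

**Equipment:** the pressed buttons measured at the same place before and after, to about 1 mm. The before/after scene pictures differ only by the buttons, the arm and its shadow, and I never went near the red stop. I didn't measure the bystanders one by one.

**Disagreement:** some measurements of the coolant and start button positions differed by up to about 5 mm, most when the fingertips partly hid the button. I aimed from the unobstructed views, and the presses landed squarely enough. No check failed, and the hand ended clear, 0.26 m above the bench.

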